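# Ease an over-tight ratcheted board holder

### The arm

A 6-joint arm with a two-finger parallel gripper is mounted at the origin on the work surface. World frame = base frame: x ahead of the robot, y to its left, z up, the work surface at z = 0. Lengths are in m, angles in rad, forces in N, time in s.
With the tool pointing down it reaches from about 0.275 to 1 m from the base axis. Payload 8.4 kg.
Tool frame: the origin (TCP) lies on the centre line of the jaws, within the pads' length; the fingertips stand 17 mm ahead of it and the grasp point (between the pads) lies 2 mm behind it (bot.tcp_to_tips is the z of the fingertips in the tool frame, in m); z points along the fingers, y is the line along which they close (so a half turn about z gives the same grasp; the last joint's range is limited). The gripper opens to 85 mm and grips with 20 to 120 N. Pads are 22 mm wide; open, the fingers measure 114 mm over their backs; the gripper's body (76 mm by 85 mm) begins 54 mm behind the grasp point. The pads swing forward as they close: fully open they stand 13 mm farther back than shut.
Start: joints at [-1.12, 0.353, 1.633, -0, 1.155, -0.002], TCP at [0.273, -0.562, 0.248] pointing down, gripper open.
Joint ranges: [-2.63, 2.63], [-0.92, 2.1], [0.06, 2.66], [-1.3, 4.44], [0, 2.69], [-3.02, 3.02]. Speed limits (rad/s): [2.22, 2.22, 2.79, 3.14, 3.14, 3.14].

### API

Orientations are given as a unit quaternion [x, y, z, w].
In Python, from workcell import bot, hand, kinematics, get_obs, vision, hand_in gives the robot as it stands. The module is installed in compiled form; this text tells all that it offers. Calls block until the motion is done:
- bot.reach(position, orientation): joint-space move of the TCP to a pose.
- bot.servo_line(position, ori=None, velocity=0.15): straight line of the TCP; ori=None keeps the orientation; velocity is the mean speed in m/s.
- bot.goto_joints(angles): joint-space move.
- hand.move_gripper(opening, strength=None): finger opening in m; strength is the grip in N (None keeps the last); returns when the fingers have stopped.
- bot.dwell(seconds).
- kinematics.solve_ik(position, orientation): joint angles nearest the present ones, or None.
- get_obs(): the state.
- vision.read_camera(name): name is "scene" or "top" or "wrist"; returns a dict with "frame" (420x560x3 uint8, red, green, blue), "intrinsics" (3x3 intrinsics, pixels), "view" (4x4, takes a point from world to camera coordinates). Camera axes: x right, y down, z forward; pixel columns grow to the right and rows downward; lengths in m; the calibration is good to about 2 mm. A picture is of the moment at which its call begins. There is no depth.
A pose or a line that the arm cannot do raises bot.IKError and nothing moves.
- hand_in(): hands the job in; it is judged then, once.
The state is a dict: "time_s": time; "joint_pos": joint angles; "joint_vel": joint speeds; "joint_efforts": joint torques, N m; "position": TCP position; "orientation": TCP orientation; "wrist_force": force on the tool from outside, world axes, zero at the start; "ft_torque": the same for the moment, N m; "gripper_width": finger opening in m; "grip_force": force on a finger pad.
Only numpy, scipy, OpenCV 4.12 (cv2) and the standard library are available. Lean on these libraries where they do the work, as an engineer would, in place of code of your own. Each camera call takes 0.05 s, during which the arm holds its last target. There are 200 camera calls.

### The job

The circuit board in the ratcheted board holder is clamped too hard. Swing the pawl out, wind the knob back to its stop so that the sprung pad stands clear, and swing the pawl in again; then tighten click by click, stopping at the first click that holds the board firmly (about 8 N, at least 4 and at most 13), and let go with the pawl seated. Never force the knob back against the pawl, never squeeze the board beyond 30 N, and leave the other things on the bench where they lie.

Things in the scene. Friction and masses are not known exactly. Their poses are not given: they have to be found in the camera images.
- holder: Fixed grey bench holder; base plate 14 mm thick, x -65 to 105, y -127 to 217 mm from its origin, which lies on the bench on the ratchet wheel's vertical axis. Unturned: x away from the robot, y towards board and anvil, z up; 'in the holder' below means this frame. Jaw, board, anvil lie at +y, the pawl handle at -y.
- wheel: Steel ratchet wheel, 72 mm across, 24-36 mm above the bench, knob bar on top. Origin on its axis at bench height, x along the bar to its marked end; starts parallel to the holder's x, held by the pawl there and every 0.262 rad (15 degrees, one click) either side. Clockwise from above tightens: the jaw goes +y 12 mm per rad, 3.1 mm per click. Wound fully back it meets a stop 1.55 rad from the start.
- knob_grip (a point): In the black knob bar on the wheel's axis, 60 mm above the bench. Bar 54 mm long (x), 14 mm wide (y), 38-70 mm above the bench. Turning takes 0.01 N m of friction and 0.06 per rad/s, up to 0.03 more for each tooth under the pawl, and 0.012 N m per N of squeeze. Pawl out: the squeeze turns it back by itself in 1 s until under 1 N is left. Pawl in: let go under squeeze it falls back to the last click.
- knob_end (a point): Middle of the knob bar's marked end (white line on top), 27 mm from the wheel's axis, 60 mm above the bench; at x 27, y 0 mm in the holder at the start, at x 1, y 27 mm when wound fully back.
- pawl: Steel bell-crank pawl; origin on its pivot pin at bench height, at x 42, y -36 mm in the holder. Seated: axes parallel to the holder's, nose along -x into the teeth, handle arm along -y. Swings out anticlockwise from above (handle to +x) by 0.60 rad to a stop. An over-centre spring, tipping at 0.32 rad, holds it in or out with 0.04 N m. Teeth passing lift it 0.09 rad.
- pawl_handle (a point): On the axis of the upright black round post on the pawl's arm, 63 mm from the pivot, 55 mm above the bench. Post 12 mm thick, 33 to 70 mm above the bench. Seated at x 42, y -99 mm in the holder; fully out at x 78, y -88 mm. Pushing it takes 1 to 5 N; pushed past the tipping point it snaps over.
- anvil: Fixed aluminium stop block 64 (x) by 20 by 32 mm high on the holder's plate; the board's far edge rests on its -y face, so the force between them is the squeeze. Origin: centre of its underside, 14 mm above the bench, at x 0, y 170 mm in the holder.
- board: Loose green circuit board, 90 (x) by 70 (y) by 4 mm, flat on two rails, underside 34 mm above the bench (origin: its centre), between anvil and a grey pad on two sprung rods of the jaw: 2 N/mm, no preload, so on touching, 6.3 N more per click. The jaw is set differently on its drive each time: the click at which the pad meets the board must be seen or felt. Starts squeezed with 14 to 27 N.
- screwdriver: Bystander: screwdriver 170 mm long lying on the bench; origin at bench height under its middle, x along it.
- solder_spool: Bystander: small steel spool 52 mm across, 34 mm high, standing on the bench; origin under its centre.
- flux_jar: Bystander: small jar 44 mm across, 50 mm high, standing on the bench; origin under its centre.
- meter: Bystander: grey hand-held meter 140 by 70 by 32 mm lying on the bench; origin under its centre, x along it.
Mind the look-alikes: they are no part of the job. Of the things like the board, leave any that is orange, pink or red; of the rest the smaller one is meant.

How it is judged:
On the way, in this order (a step that is already met when the one before it is completed fails the run):
1. the pawl is swung out past its tipping point and stays out (x of pawl_handle in the frame of holder above 0.066 m), for 0.2 s.
2. the knob is wound back, all but 0.1 rad, to its stop, and the board is free (x of knob_end in the frame of holder below 0.0033 m and contact force between board and anvil below 1.5 N), for 0.2 s.
3. the pawl is swung in again while the knob is still wound back (x of pawl_handle in the frame of holder below 0.0495 m and x of knob_end in the frame of holder below 0.0075 m and contact force between board and anvil below 1.5 N), for 0.2 s.
At the end, for the whole second after the job is handed in: The board lies flat between pad and anvil, squeezed by the pad against the anvil with 4 to 13 N, the pawl is seated in the teeth (handle within 4.5 mm of its seated place) and holds the wheel at rest (contact force between board and anvil between 4 and 13 N and x of pawl_handle in the frame of holder below 0.0465 m and angular speed of wheel below 0.05 rad/s and angle between board's own z axis and vertical below 0.06 rad and horizontal distance between board and anvil below 0.053 m and linear speed of board below 0.02 m/s); the robot touches nothing.
It fails at once if the knob is forced back against the pawl, or the pawl jammed into the wheel (over 30 N between them) (contact force between pawl and wheel above 30 N).
It fails at once if the board is squeezed with more than 30 N (contact force between board and anvil above 30 N).
It fails at once if a bystander (screwdriver, spool, jar or meter) is moved by more than 20 mm (distance of any of screwdriver, solder_spool, flux_jar, meter from where it was at the start of the episode above 0.02 m).
It also fails if it takes over 72 s, if anything falls off the work surface, if the arm or the gripper's body presses on something with over 40 N, if the wrist force passes 120 N, or if a joint passes its speed limit or range.

## Working session

There is one attempt and no reset: what is moved stays moved. The work goes in short steps, each a Python script; the robot and the scene stay as the last script left them, time stands still between calls to the robot, and variables do not carry over. Pictures are saved under pics/ and viewed, at most 10 in all, crops included, and the job is handed in when it is done.

```bash
mkdir -p pics
python3 - <<'E'
from workcell import *
import cv2,numpy as np
for n in("top","scene"):
    d=vision.read_camera(n);cv2.imwrite(f"pics/{n}0.png",d["frame"][:,:,::-1]);print(n,d["intrinsics"].tolist(),np.round(d["view"],4).tolist())
    np.savez(f"{n}0.npz",**d)
o=get_obs();print(o)
E
```

```text
top [[461.5330673255657, 0.0, 279.52017287833735], [0.0, 461.5330673255657, 217.06934065291296], [0.0, 0.0, 1.0]] [[0.0376, -0.9993, -0.0004, 0.0195], [-0.9741, -0.0365, -0.2231, 0.5668], [0.223, 0.0088, -0.9748, 1.3766], [0.0, 0.0, 0.0, 1.0]]
scene [[382.85680039694944, 0.0, 278.63382130644226], [0.0, 382.85680039694944, 204.3638868641666], [0.0, 0.0, 1.0]] [[0.8412, 0.5403, -0.0203, -0.4955], [0.334, -0.5488, -0.7663, -0.0946], [-0.4252, 0.6379, -0.6421, 1.3241], [0.0, 0.0, 0.0, 1.0]]
{'time_s': 0.1, 'joint_pos': array([-1.12036828e+00,  3.53588610e-01,  1.63404500e+00,  9.85899271e-08,
        1.15518641e+00, -2.37274740e-03]), 'joint_vel': array([ 0.00090018, -0.00268707, -0.00279478, -0.00098389,  0.00205162,
       -0.00073897]), 'joint_efforts': array([ 2.70644041e-04, -6.06356764e+01, -3.42821252e+01,  1.34500419e-04,
        4.04390725e-03,  2.89491959e-05]), 'position': array([ 0.27327255, -0.5616539 ,  0.24763698]), 'orientation': array([ 9.74480535e-01,  2.24471181e-01, -1.36290396e-04, -5.98355294e-04]), 'wrist_force': array([-0.82146178, -0.51294531,  0.25655213]), 'ft_torque': array([0.04099069, 0.02675639, 0.01495797]), 'grip_force': 0.0, 'gripper_width': 0.08545887644736433}
```

View pics/top0.png

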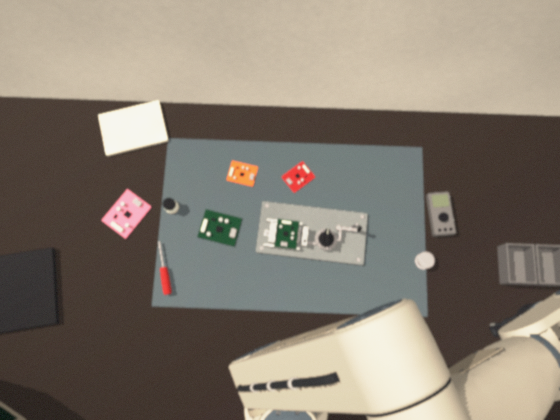

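View pics/scene0.png

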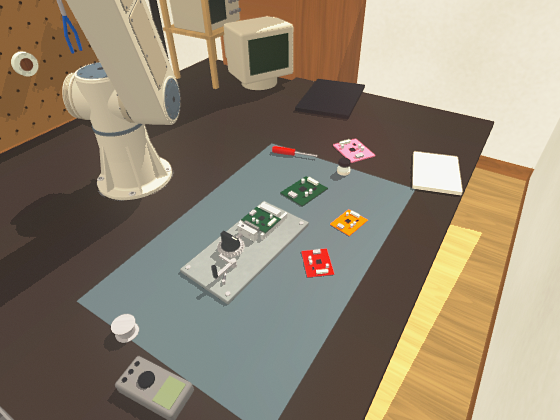

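The top view shows the holder plate at about (257-368, 203-264), with the board at (289,234), knob at (326,239) and pawl handle at about (360,230). Next I fit the plate, then look from above with the wrist camera.

```bash
cat > h.py <<'E'
from workcell import *
import cv2,numpy as np
from scipy.spatial.transform import Rotation as R
def ray(d,uv,z):
    V=d["view"];r=V[:3,:3].T@np.linalg.solve(d["intrinsics"],[uv[0],uv[1],1.]);c=-V[:3,:3].T@V[:3,3]
    return c+r*(z-c[2])/r[2]
def proj(d,p):
    q=d["view"][:3,:3]@p+d["view"][:3,3];q=d["intrinsics"]@q;return q[:2]/q[2]
def down(a): # tool down, tool x axis at world angle a
    return (R.from_euler('z',a)*R.from_euler('x',np.pi)).as_quat()
def shot(name,cam="wrist",crop=None,s=1):
    d=vision.read_camera(cam);f=d["frame"]
    np.savez(f"{name}.npz",**d)
    if crop: f=f[crop[1]:crop[3],crop[0]:crop[2]]
    cv2.imwrite(f"pics/{name}.png",cv2.resize(f[:,:,::-1],None,fx=s,fy=s,interpolation=cv2.INTER_CUBIC));return d
E
python3 - <<'E'
from h import *
d=dict(np.load("top0.npz"));f=d["frame"]
hsv=cv2.cvtColor(f,cv2.COLOR_RGB2HSV)
print(f[255,300],f[210,300],f[280,300],hsv[255,300],hsv[280,300])
m=((hsv[...,1]<45)&(hsv[...,2]>105)).astype(np.uint8);m[:190]=0;m[275:]=0;m[:,:240]=0;m[:,385:]=0
m=cv2.morphologyEx(m,cv2.MORPH_OPEN,np.ones((3,3)))
cs,_=cv2.findContours(m,0,2);c=np.vstack([c for c in cs if cv2.contourArea(c)>60])
b=cv2.boxPoints(cv2.minAreaRect(c));print(b)
P=np.array([ray(d,q,.014) for q in b]);print(P.round(4),np.linalg.norm(np.diff(P,axis=0),axis=1))
E
```

```text
[181 177 166] [184 181 168] [124 134 131] [ 22  21 181] [ 81  19 134]
[[240. 190.]
 [384. 190.]
 [384. 274.]
 [240. 274.]]
[[ 0.6631  0.174   0.014 ]
 [ 0.6808 -0.2974  0.014 ]
 [ 0.4059 -0.2939  0.014 ]
 [ 0.3889  0.1585  0.014 ]] [0.47179214 0.27491644 0.45267853]
```

Run:
```python
from h import *
d=dict(np.load("top0.npz"));f=d["frame"].astype(int)
m=((f[...,0]-f[...,2]>5)&(f.max(2)>145)).astype(np.uint8);m[:195]=0;m[270:]=0;m[:,:250]=0;m[:,375:]=0
m=cv2.morphologyEx(m,cv2.MORPH_OPEN,np.ones((3,3)))
cs,_=cv2.findContours(m,0,2);c=max(cs,key=cv2.contourArea)
b=cv2.boxPoints(cv2.minAreaRect(c));print(b)
P=np.array([ray(d,q,.014) for q in b]);print(P.round(4),np.linalg.norm(np.diff(P,axis=0),axis=1))
# edges: long edge direction -> holder y
L=[P[i+1]-P[i] for i in range(3)];l=max(L,key=np.linalg.norm)
if l[1]<0:l=-l
a=np.arctan2(-l[0],l[1]);C=P.mean(0)[:2]
O=C-np.array([[np.cos(a),-np.sin(a)],[np.sin(a),np.cos(a)]])@[.020,.045]
print("yaw",a,"origin",O)
x=np.array([O[0],O[1],0])
# wrist look from above: centre view first
o=bot.reach([O[0]-.05,O[1]+0.0,.36],down(a));print(get_obs()["position"])
w=shot("w1");print(w["intrinsics"].tolist(),w["view"].round(3).tolist(),proj(w,np.array([O[0],O[1],.07])))
```

```text
[[255.17406 252.02048]
 [261.25598 200.32422]
 [368.65186 212.95905]
 [362.56995 264.6553 ]]
[[ 0.4603  0.1142  0.014 ]
 [ 0.6308  0.1028  0.014 ]
 [ 0.6015 -0.2468  0.014 ]
 [ 0.4329 -0.2266  0.014 ]] [0.17085644 0.35079063 0.1698761 ]
yaw -0.08350989348414714 origin [ 0.50769246 -0.10725778]
[ 0.45768236 -0.10776215  0.35980026]
[[378.79854004111235, 0.0, 272.8485474227498], [0.0, 378.79854004111235, 214.7494489773384], [0.0, 0.0, 1.0]] [[-0.083, -0.997, 0.001, -0.068], [-0.953, 0.08, 0.293, 0.375], [-0.292, 0.024, -0.956, 0.622], [0.0, 0.0, 0.0, 1.0]] [269.39207333 123.73099561]
```

View pics/w1.png

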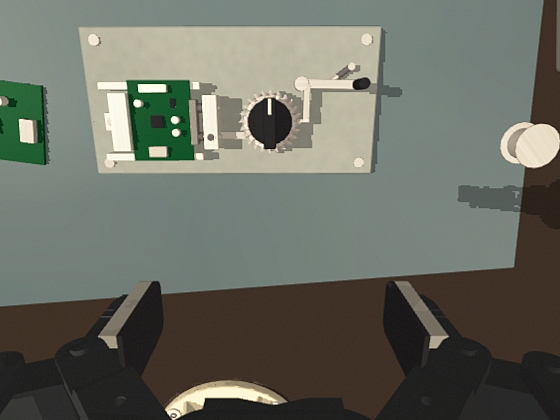

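The wrist view shows the knob bar at (270,123), marked end up, the pawl pivot at (302,84), the handle post at (362,84), and a small rod near (345,72). I refine the frame and look at the pawl from closer up.

Run:
```python
from h import *
d=dict(np.load("w1.npz"));f=d["frame"].astype(int)
m=((f[...,0]-f[...,2]>5)&(f.max(2)>110)).astype(np.uint8);m[:15]=0;m[190:]=0;m[:,:65]=0;m[:,400:]=0
m=cv2.morphologyEx(m,cv2.MORPH_OPEN,np.ones((3,3)))
cs,_=cv2.findContours(m,0,2);c=max(cs,key=cv2.contourArea)[:,0,:].astype(float)
P=np.array([ray(d,q,.014)[:2] for q in c],np.float32)
r=cv2.minAreaRect(P);b=cv2.boxPoints(r);print(r,b)
L=max(b[1]-b[0],b[2]-b[1],key=np.linalg.norm);L=L*np.sign(L[1]);a=np.arctan2(-L[0],L[1])
Rm=np.array([[np.cos(a),-np.sin(a)],[np.sin(a),np.cos(a)]]);O=np.array(r[0])-Rm@[.02,.045]
print("yaw",a,"O",O)
# black knob top and post top, independent
m=(f.max(2)<60).astype(np.uint8);m[165:]=0
n,_,st,ce=cv2.connectedComponentsWithStats(m)
for s,cc in zip(st[1:],ce[1:]):
    if s[4]>40:print(s,cc,[(Rm.T@(ray(d,cc,z)[:2]-O)).round(4) for z in(.036,.05,.07)])
for h in([0,0,.07],[.027,0,.07],[.042,-.099,.07],[.042,-.099,.033],[.042,-.036,.036]):
    print(h,proj(d,np.r_[O+Rm@h[:2],h[2]]))
p=np.r_[O+Rm@[-.02,-.085],.20]
bot.reach(p,down(a));print(get_obs()["joint_pos"].round(3),get_obs()["time_s"])
w=shot("w2",crop=(130,0,430,230),s=2.5)
for h in([.042,-.099,.07],[.042,-.036,.036]):print(proj(w,np.r_[O+Rm@h[:2],h[2]]))
```

```text
((0.5313695073127747, -0.06394992768764496), (0.3424292504787445, 0.16758130490779877), 85.22386932373047) [[ 0.43361402 -0.22759339]
 [ 0.6006135  -0.24154666]
 [ 0.629125    0.09969354]
 [ 0.46212554  0.11364681]]
yaw -0.08335904 O [ 0.50769214 -0.10712842]
[353  78  17  12 158] [361.03164557  83.56962025] [array([ 0.0417, -0.1025]), array([ 0.0412, -0.0994]), array([ 0.0405, -0.095 ])]
[ 37  86   9  79 228] [ 41.71929825 127.97807018] [array([-0.0068,  0.2634]), array([-0.0058,  0.2551]), array([-0.0044,  0.2432])]
[129  95  10  55 219] [133.10502283 122.23744292] [array([-0.0004,  0.1571]), array([0.0004, 0.152 ]), array([0.0016, 0.1449])]
[ 6 96 11 11 59] [ 11.57627119 102.3559322 ] [array([0.0216, 0.2925]), array([0.0217, 0.2832]), array([0.0219, 0.27  ])]
[169  98   7  10  54] [172.33333333 102.7037037 ] [array([0.0212, 0.1102]), array([0.0213, 0.1067]), array([0.0215, 0.1016])]
[ 248   98   44   51 1522] [269.68593955 122.95926413] [array([-0.0012, -0.0002]), array([-0.0004, -0.0003]), array([ 0.0008, -0.0004])]
[151 115  16  13 179] [157.79888268 121.31284916] [array([0.0006, 0.1285]), array([0.0014, 0.1244]), array([0.0025, 0.1185])]
[531 118  29  15  50] [544.24 123.94] [array([-0.0024, -0.317 ]), array([-0.0015, -0.3072]), array([-0.0003, -0.2932])]
[0, 0, 0.07] [269.27114369 123.74169879]
[0.027, 0, 0.07] [269.19644263  97.2109293 ]
[0.042, -0.099, 0.07] [364.97391152  81.99823777]
[0.042, -0.099, 0.033] [357.31416538  83.3666405 ]
[0.042, -0.036, 0.036] [301.59006848  83.26976213]
[-0.38   0.241  1.909  0.     0.992  1.275] 2.7333
[295.64962089 120.93792385]
[207.97100884 118.4255806 ]
```

View pics/w2.png

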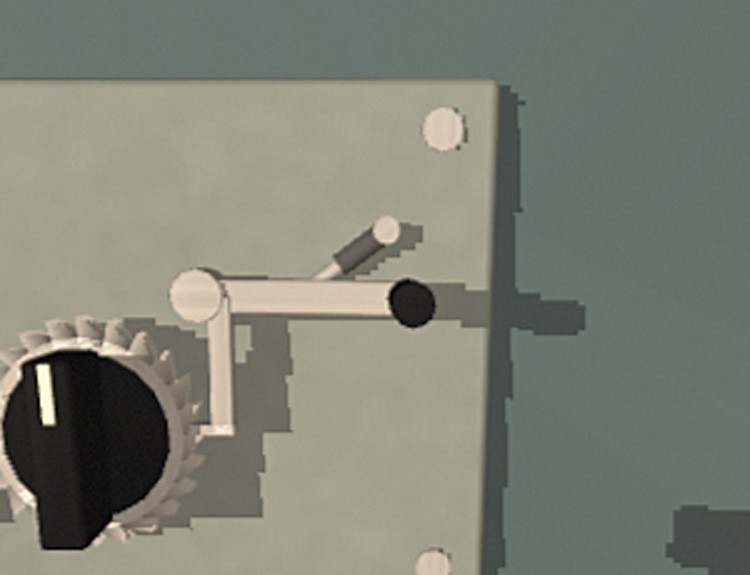

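The close-up shows the pawl seated with its handle post at crop (410,303). The spring lies low beside the arm, so the post can be straddled. I swing it out now.

```bash
cat >> h.py <<'E'
A=-.08336;O=np.array([.50769,-.10713]);RM=np.array([[np.cos(A),-np.sin(A)],[np.sin(A),np.cos(A)]])
def W(x,y,z): return np.r_[O+RM@[x,y],z]
def post(t): return .042+.063*np.sin(t),-.036-.063*np.cos(t)
E
python3 - <<'E'
from h import *
print(bot.tcp_to_tips)
for e in(np.pi/2,-np.pi/2,0,1.55):
    q=kinematics.solve_ik(W(0,0,.1),down(A+e));print(e,None if q is None else np.round(q,2))
q=down(A-np.pi/2) if kinematics.solve_ik(W(.042,-.099,.1),down(A-np.pi/2)) is not None and abs(kinematics.solve_ik(W(.042,-.099,.1),down(A-np.pi/2))[5])<2.9 else down(A+np.pi/2)
hand.move_gripper(.030,20)
x,y=post(0);bot.reach(W(x,y,.12),q);bot.servo_line(W(x,y,.064));print(get_obs()["wrist_force"].round(2))
for t in(.12,.24,.36,.5):
    x,y=post(t);bot.servo_line(W(x+.009*min(1,t/.24),y,.064),velocity=.06);print(t,get_obs()["wrist_force"].round(2))
o=get_obs();bot.servo_line(o["position"]+[0,0,.07],velocity=.2)
bot.dwell(.3)
p=W(-.07,-.02,.24);bot.reach(p,down(A))
bot.dwell(.7);print(get_obs()["time_s"])
w=shot("w3",crop=(130,0,430,230),s=2.5)
E
```

```text
0.017
1.5707963267948966 [-0.21  0.39  1.98 -0.    0.77 -0.13]
-1.5707963267948966 [-0.21  0.39  1.98 -0.    0.77  3.01]
0 [-0.21  0.39  1.98 -0.    0.77  1.44]
1.55 [-0.21  0.39  1.98 -0.    0.77 -0.11]
[-1.   -0.77  1.83]
0.12 [ 0.41  0.16 -0.53]
0.24 [-0.21 -0.84 -0.15]
0.36 [-0.15  0.26 -0.93]
0.5 [-0.58 -0.21 -0.43]
9.4167
```

View pics/w3.png

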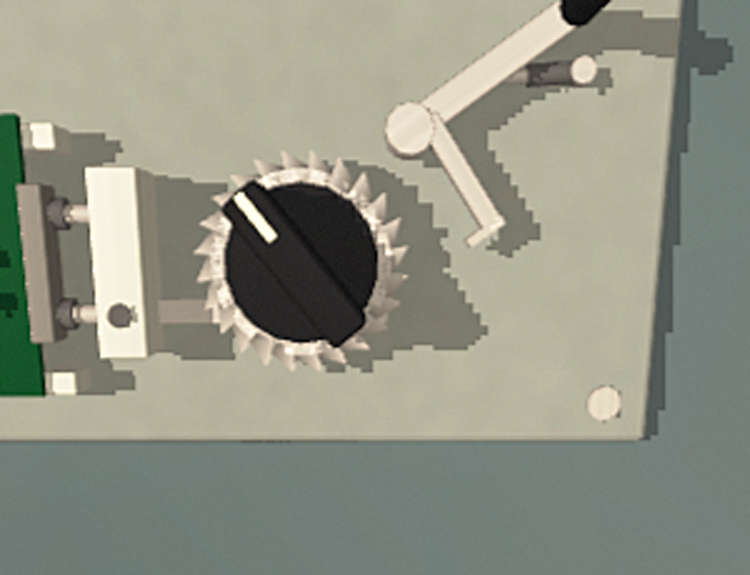

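The pawl is out, with its arm swung to crop (580,10). The knob has turned itself back, and its white line runs from about (240,195) to (272,238). I measure that angle.

```bash
cat >> h.py <<'E'
def knobang(d):
    f=d["frame"].astype(int);c=proj(d,W(0,0,.07))
    yy,xx=np.mgrid[:420,:560]
    # radius in px of 27 mm
    r=np.linalg.norm(proj(d,W(0,.027,.07))-c)
    dark=cv2.morphologyEx((f.max(2)<70).astype(np.uint8),cv2.MORPH_CLOSE,np.ones((13,13)))
    m=(f.min(2)>110)&(np.hypot(xx-c[0],yy-c[1])<r*1.02)&(cv2.erode(dark,np.ones((3,3)))>0)
    n,lab,st,_=cv2.connectedComponentsWithStats(m.astype(np.uint8));k=1+np.argmax(st[1:,4])
    v,u=np.nonzero(lab==k)
    P=np.array([RM.T@(ray(d,q,.0705)[:2]-O) for q in zip(u,v)]);g=P.mean(0)
    e=np.linalg.svd(P-g)[2][0];e*=np.sign(e@g)
    return len(u),g,np.arctan2(g[1],g[0]),np.arctan2(e[1],e[0])
E
python3 - <<'E'
from h import *
for n in("w2","w3"):print(n,knobang(dict(np.load(n+".npz"))))
d=vision.read_camera("wrist");print(knobang(d),get_obs()["time_s"])
E
```

```text
w2 (124, array([ 1.81494546e-02, -8.22408891e-05]), np.float64(-0.004531283613923183), np.float64(0.010215901538482444))
w3 (101, array([0.01326345, 0.01091751]), np.float64(0.6886848858926382), np.float64(0.7103658116466309))
(101, array([0.01326443, 0.01092045]), np.float64(0.688780529216903), np.float64(0.7103767811469999)) 9.5167
```

```bash
cat >> h.py <<'E'
def grip(t):
    hand.move_gripper(.045,40);bot.reach(W(0,0,.13),down(A+t));bot.servo_line(W(0,0,.061),velocity=.1);hand.move_gripper(.0,40)
def turn(ts,dw=.1):
    for t in ts:
        q=kinematics.solve_ik(W(0,0,.061),down(A+t));bot.goto_joints(q);bot.dwell(dw);o=get_obs()
        print(round(t,3),"q6",o["joint_pos"][5].round(3),"Tz",o["ft_torque"].round(3),"F",o["wrist_force"].round(1),"w",round(o["gripper_width"],4))
def leave():
    hand.move_gripper(.045);bot.servo_line(W(0,0,.13),velocity=.2)
E
python3 - <<'E'
from h import *
grip(.695);print(get_obs()["ft_torque"],get_obs()["gripper_width"])
turn([.9,1.1,1.3,1.45,1.5,1.54]);bot.dwell(.2);leave()
bot.reach(W(-.07,-.02,.24),down(A));d=shot("w4",crop=(130,0,430,230),s=2.5);print(knobang(d),get_obs()["time_s"])
E
```

```text
[0.00564187 0.1474328  0.00629826] 0.013371440317263597
0.9 q6 0.543 Tz [ 0.176  0.281 -0.   ] F [-0.9  1.4  7.2] w 0.0131
1.1 q6 0.343 Tz [0.346 0.275 0.026] F [-2.5  1.3  7. ] w 0.0134
1.3 q6 0.143 Tz [0.415 0.464 0.057] F [-3.   2.1  8.4] w 0.0134
1.45 q6 -0.007 Tz [ 0.4    0.547 -0.03 ] F [-2.8  2.9  9.5] w 0.013
1.5 q6 -0.057 Tz [ 0.428  0.569 -0.046] F [-3.8  3.2 10.2] w 0.0137
1.54 q6 -0.097 Tz [0.409 0.511 0.022] F [-3.9  1.9 10.8] w 0.0133
(102, array([0.00067305, 0.01767263]), np.float64(1.5327304927947039), np.float64(1.5151577873607125)) 16.4583
```

View pics/w4.png

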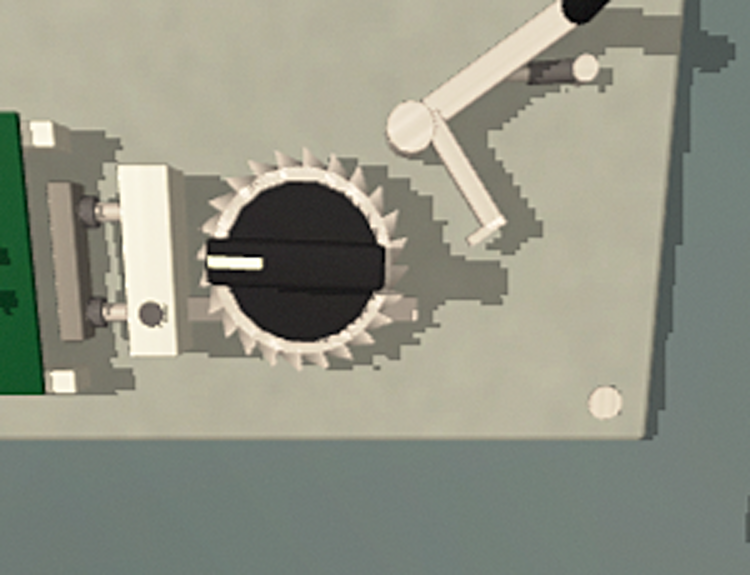

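The knob is wound back to about 1.53 rad (marked end pointing left, crop 235,263) and the pad stands clear of the board. Now the pawl goes in again.

Run:
```python
from h import *
q=down(A+np.pi/2);hand.move_gripper(.030,20)
x,y=post(.6);bot.reach(W(x,y,.13),q);bot.servo_line(W(x,y,.064))
for t in(.48,.36,.24,.12):
    x,y=post(t);bot.servo_line(W(x-.009,y,.064),velocity=.06);print(t,get_obs()["wrist_force"].round(2))
o=get_obs();bot.servo_line(o["position"]+[0,0,.07],velocity=.2)
bot.reach(W(-.07,-.02,.24),down(A));d=shot("w5",crop=(130,0,430,230),s=2.5);print(knobang(d),get_obs()["time_s"])
```

```text
0.48 [-0.46  0.44  0.32]
0.36 [ 0.21 -0.13 -0.31]
0.24 [ 0.47  0.47 -0.22]
0.12 [-0.03  0.26 -1.05]
(104, array([0.0006502 , 0.01759889]), np.float64(1.533867324299229), np.float64(1.5686656586789176)) 22.0667
```

View pics/w5.png

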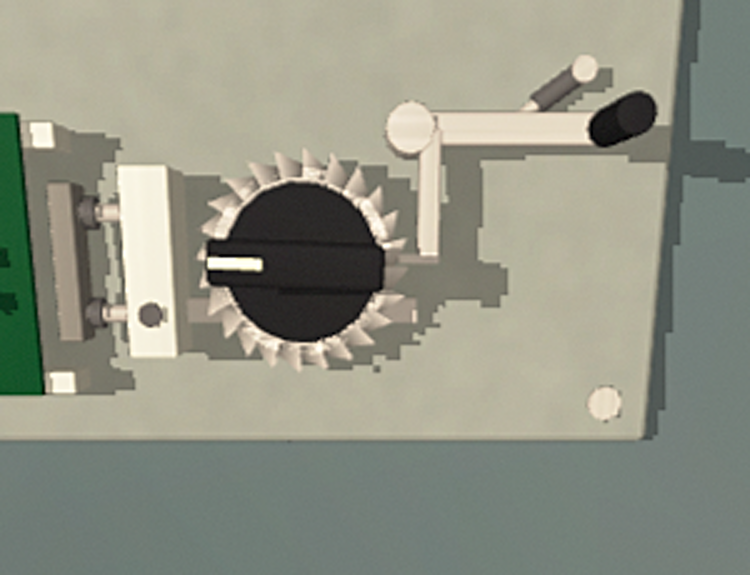

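The pawl is seated again (handle at crop 620,120, nose in the teeth). I tighten to the second click before the start position (0.524 rad), where I expect about 5 N.

Run:
```python
from h import *
grip(1.53)
turn([1.45,1.25,1.15,1.0,.85,.73,.65,.55,.49,.465]);leave();bot.dwell(.3)
bot.reach(W(-.07,-.02,.24),down(A));d=shot("w6",crop=(130,0,430,230),s=2.5);print(knobang(d),get_obs()["time_s"])
```

```text
1.45 q6 -0.007 Tz [ 0.016  0.519 -0.049] F [-3.6  0.   8.1] w 0.0135
1.25 q6 0.193 Tz [-0.061  0.463 -0.002] F [-2.8  0.2  6.3] w 0.0134
1.15 q6 0.293 Tz [-0.096  0.393  0.025] F [-4.  -0.8  7.2] w 0.0133
1.0 q6 0.443 Tz [-0.096  0.4   -0.014] F [-2.2 -0.1  6. ] w 0.0135
0.85 q6 0.593 Tz [-0.193  0.286 -0.008] F [-2.3 -1.7  5.7] w 0.0134
0.73 q6 0.712 Tz [-0.305  0.386  0.011] F [-2.  -2.4  6. ] w 0.0131
0.65 q6 0.792 Tz [-0.424  0.261 -0.02 ] F [-1.7 -2.9  5.8] w 0.0133
0.55 q6 0.892 Tz [-0.452  0.307  0.005] F [-1.  -2.4  5.4] w 0.0132
0.49 q6 0.952 Tz [-0.473  0.315  0.074] F [-1.8 -2.3  5. ] w 0.013
0.465 q6 0.977 Tz [-0.56   0.347  0.066] F [-1.7 -2.7  5.3] w 0.0132
(114, array([0.01550295, 0.00910455]), np.float64(0.5310129909177843), np.float64(0.5186561668147688)) 30.3333
```

View pics/w6.png

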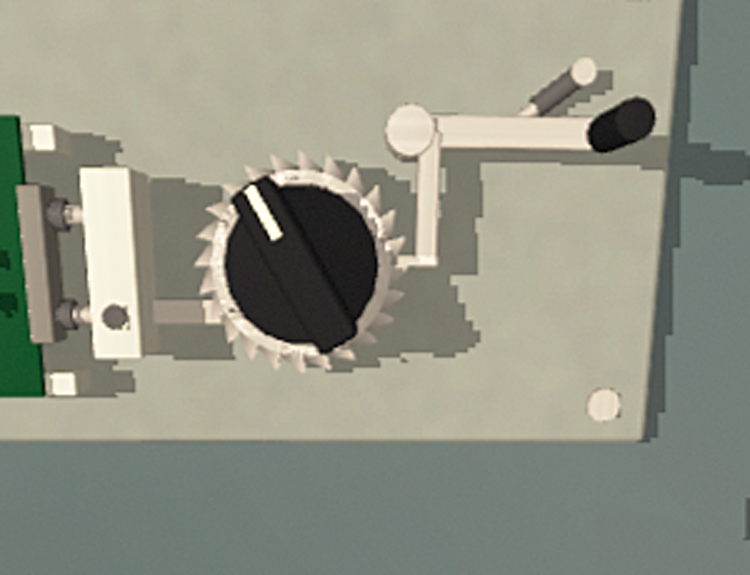

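The knob rests at 0.524 rad with the pawl seated. I measure the spring compression (pad-to-jaw gap) against the free state to confirm the force.

Run:
```python
from h import *
from scipy.optimize import minimize_scalar
from scipy.ndimage import map_coordinates
S=.0002;ys=np.arange(.03,.115,S);xs=np.arange(-.03,.035,.0005)
z=.045;T={}
for n in("w3","w4","w5","w6"):
    d=dict(np.load(n+".npz"));g=cv2.cvtColor(d["frame"],cv2.COLOR_RGB2GRAY).astype(float)
    uv=np.array([[proj(d,W(x,y,z)) for y in ys] for x in xs])
    T[n]=map_coordinates(g,[uv[...,1],uv[...,0]],order=1)
    cv2.imwrite(f"pics/r_{n}.png",T[n])
    p=T[n][(xs>-.010)&(xs<.008)].mean(0);gr=np.gradient(p)/S
    e=[(round(ys[i]*1e3,1),round(gr[i]*1e-3,1)) for i in range(2,len(ys)-2) if abs(gr[i])>8e3 and abs(gr[i])==abs(gr[max(0,i-6):i+7]).max()]
    print(n,e)
cv2.imwrite("pics/rect.png",cv2.resize(np.vstack([T[n] for n in("w4","w3","w6")]),(640,585)))
```

```text
w3 [(np.float64(30.6), np.float64(-19.4)), (np.float64(32.6), np.float64(-16.1)), (np.float64(51.6), np.float64(92.5)), (np.float64(67.2), np.float64(-133.2)), (np.float64(77.4), np.float64(-37.4)), (np.float64(82.2), np.float64(54.1)), (np.float64(89.6), np.float64(-92.1)), (np.float64(100.4), np.float64(26.0)), (np.float64(103.6), np.float64(38.8)), (np.float64(111.4), np.float64(-81.5))]
w4 [(np.float64(30.8), np.float64(63.3)), (np.float64(41.4), np.float64(86.9)), (np.float64(57.2), np.float64(-148.8)), (np.float64(59.0), np.float64(41.0)), (np.float64(61.8), np.float64(-34.9)), (np.float64(68.0), np.float64(-38.1)), (np.float64(72.4), np.float64(53.3)), (np.float64(79.8), np.float64(-37.8)), (np.float64(86.4), np.float64(-74.3)), (np.float64(100.4), np.float64(24.9)), (np.float64(103.6), np.float64(37.4)), (np.float64(111.2), np.float64(-72.9))]
w5 [(np.float64(30.6), np.float64(65.2)), (np.float64(32.8), np.float64(-26.4)), (np.float64(41.4), np.float64(86.9)), (np.float64(57.2), np.float64(-152.4)), (np.float64(59.0), np.float64(42.3)), (np.float64(61.8), np.float64(-35.3)), 
[... 158 characters left out ...]
.float64(94.2), np.float64(-8.4)), (np.float64(100.2), np.float64(24.3)), (np.float64(103.6), np.float64(41.1)), (np.float64(111.2), np.float64(-71.3))]
w6 [(np.float64(33.0), np.float64(-20.3)), (np.float64(47.4), np.float64(8.1)), (np.float64(53.4), np.float64(87.5)), (np.float64(69.2), np.float64(-137.5)), (np.float64(77.6), np.float64(-37.1)), (np.float64(82.2), np.float64(53.1)), (np.float64(89.8), np.float64(-89.3)), (np.float64(94.2), np.float64(-8.8)), (np.float64(100.4), np.float64(25.4)), (np.float64(103.6), np.float64(38.5)), (np.float64(111.4), np.float64(-77.2))][ WARN:0@0.552] global loadsave.cpp:1063 imwrite_ Unsupported depth image for selected encoder is fallbacked to CV_8U.
```

View pics/rect.png

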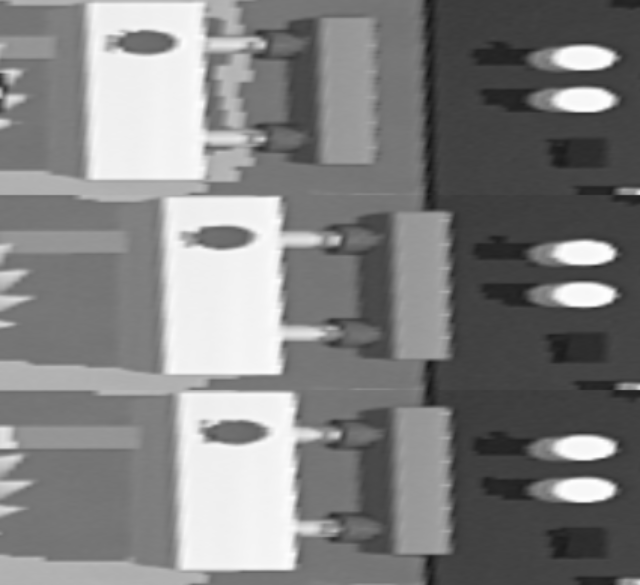

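The gap shrank from 15.2 to 13.0 mm, so the springs are compressed about 2.2 mm. That is roughly 4.4 N, which I can't tell from the 4 N floor. The next click should give about 10.7 N, which is nearer 8 N and safely inside the limits, so I take one more click.

Run:
```python
from h import *
grip(.524)
turn([.46,.38,.30,.235,.205]);leave();bot.dwell(.3)
bot.reach(W(-.07,-.02,.24),down(A));d=shot("w7",crop=(130,0,430,230),s=2.5);print(knobang(d),get_obs()["time_s"])
from scipy.ndimage import map_coordinates
S=.0002;ys=np.arange(.03,.115,S);xs=np.arange(-.010,.008,.0005)
g=cv2.cvtColor(d["frame"],cv2.COLOR_RGB2GRAY).astype(float)
uv=np.array([[proj(d,W(x,y,.045)) for y in ys] for x in xs])
p=map_coordinates(g,[uv[...,1],uv[...,0]],order=1).mean(0);gr=np.gradient(p)/S
print([(round(float(ys[i])*1e3,1),round(gr[i]*1e-3)) for i in range(2,len(ys)-2) if abs(gr[i])>3e4 and abs(gr[i])==abs(gr[max(0,i-6):i+7]).max()])
```

```text
0.46 q6 0.983 Tz [-0.291  0.189 -0.005] F [-0.6 -2.6  6.4] w 0.0135
0.38 q6 1.063 Tz [-0.413  0.198  0.064] F [-0.8 -2.6  6.1] w 0.0132
0.3 q6 1.143 Tz [-0.53   0.175  0.016] F [ 0.  -3.7  4.9] w 0.0133
0.235 q6 1.208 Tz [-0.547  0.135  0.1  ] F [-0.5 -3.7  6.9] w 0.0132
0.205 q6 1.238 Tz [-0.596  0.179  0.125] F [-1.2 -3.5  5.7] w 0.0133
(110, array([0.0171098 , 0.00477406]), np.float64(0.2721043012434037), np.float64(0.2585698964982969)) 35.95
[(56.6, 90), (72.2, -141), (77.8, -37), (82.4, 53), (90.0, -94), (103.6, 39), (111.4, -75)]
```

View pics/w7.png

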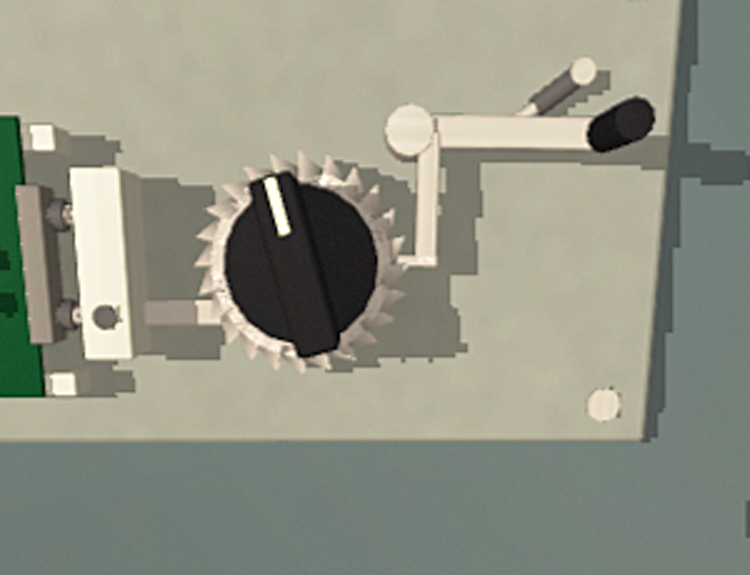

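The knob rests at 0.262 rad with the pawl seated. The gap is 10.2 mm, which means 5.0 mm of compression and a squeeze of about 10 N.

```bash
python3 -c "
from workcell import *
print(hand_in())"
```

```text
the job is handed in; nothing more can be done
None
```

I handed the job in with the pawl seated, the knob one click back from where it started, and the board held at about 10–11 N by my measurement. I took one click more than the strict minimum because the click before gave only about 4.4 N, too close to the 4 N floor to be sure. The hand-in returned no verdict.

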